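# Find the open stave joint with a feeler

## Task

The three joints between the four stave offcuts look alike, but only one of them is open deep down. Draw the feeler out of its stand and try its blade gently in the joints from above, without forcing it where it jams. Leave the feeler standing, let go, in the joint that takes the blade down to the shoulder, and do not disturb the corks or the nail tin.

Things in the scene. Friction and masses are not known exactly. Their poses are not given: they have to be found in the camera images.
- feeler: feeler gauge standing upright, 70 to 120 g: wooden handle 26 x 16 mm and 64 mm tall with a brass collar at its foot; under it a steel blade. Origin at the shoulder (centre of the handle's underside, where the blade begins); z up along the handle, x along the 26 mm side and the blade's width, y across the 16 mm side and the blade's thickness. It starts in the stand, shoulder resting on the stand's top, blade down.
- blade: the feeler's steel blade, fixed to the handle: 18 mm wide (x), 3 mm thick (y), square end, reaching 45 mm below the shoulder. Stiff; to be met slowly (under about 15 mm/s) and never pressed with more than 30 N. Its origin and axes are those of the feeler.
- blade_tip (a point): centre of the blade's lower end, 45 mm below the shoulder
- stand: fixed dark wooden block 64 x 56 mm, 55 mm high, with a slot 24 mm (x) by 8 mm (y), 50 mm deep, in its top for the blade. Origin at the centre of its underside, z up.
- joint_panel: fixed panel: dark base board 122 x 124 x 8 mm with four upright wooden stave offcuts side by side, each 90 mm long (x), 22 mm thick (y), tops level, 58 mm above the worktop; cleats close the ends of the joints up to 51 mm. Between the staves are three straight, square-edged joints, 4.4 mm wide, 26.4 mm apart along y. Origin at the centre of its underside, z up.
- gap_1 (a point): centre of the mouth of the joint at y = -26.4 mm of the panel, level with the stave tops; axes as the panel's. Of gap_1 to gap_3 one (a different one each time) is open 50 mm deep and takes the whole blade; the other two narrow to 1.5 mm at 14 to 17 mm below the tops, where the blade jams. Looks and names do not tell which.
- gap_2 (a point): centre of the mouth of the middle joint, level with the stave tops; axes as the panel's
- gap_3 (a point): centre of the mouth of the joint at y = +26.4 mm of the panel, level with the stave tops; axes as the panel's
- cork_0: loose wine cork standing behind the panel, diameter 24 mm, 42 mm tall; origin under its centre
- cork_1: loose wine cork lying behind the panel, diameter 24 mm, 42 mm long; origin under its centre
- nail_tin: loose open tin of nails behind the stand, diameter 74 mm, 61 mm high; origin under its centre
Not all that is in view belongs to the job. Of the things that look like the feeler, the larger one is meant.

How it is judged (in metres and radians):
On the way:
1. the feeler is drawn out of its stand (blade tip more than 62 mm above the worktop) (height (world z) of blade_tip above 0.062 m), for 0.1 s.
At the end, for the whole second after the job is handed in: the feeler stands upright (within 0.12 rad), released and at rest in the open joint, its blade along the joint and in to the shoulder within about 4 mm (blade tip less than 17 mm above the panel's underside) (x of blade_tip in the frame of joint_panel between -0.04 and 0.04 m and y of blade_tip in the frame of joint_panel between -0.033 and 0.033 m and z of blade_tip in the frame of joint_panel below 0.017 m and angle between feeler's own z axis and vertical below 0.12 rad and angle between the x axis of feeler and the x axis of joint_panel, either way round below 0.15 rad and contact force between feeler and the fingers below 0.1 N and linear speed of feeler below 0.02 m/s); the robot touches nothing.
It fails at once if the blade is pressed with more than 30 N against anything (contact force between blade and anything else above 30 N).
It fails at once if the feeler is pressed with more than 30 N on the panel (contact force between feeler and joint_panel above 30 N).
It fails at once if the robot pushes on the panel with more than 30 N (contact force between the arm and joint_panel above 30 N).
It fails at once if a cork or the nail tin is moved more than 15 mm (distance of any of cork_0, cork_1, nail_tin from where it was at the start of the episode above 0.015 m).
It also fails if it takes over 58 s, if anything falls off the work surface, if the arm or the gripper's body presses on something with over 40 N, if the wrist force passes 120 N, or if a joint passes its speed limit or range.

## Robot

A 7-joint arm with a two-finger parallel gripper is mounted at the origin on a cart in front of the work surface, level with it; the furniture and walls round the work are solid. World frame = base frame: x ahead of the robot, y to its left, z up, the work surface at z = 0. Lengths are in mm, angles in rad, forces in N, time in s.
With the tool pointing down it reaches from about 400 to 875 mm from the base axis. Payload 4.4 kg.
Tool frame: the origin (TCP) lies at the very end of the fingers, on their centre line; the grasp point (between the pads) lies 19 mm behind it; y points along the fingers, x is the direction in which the jaws open and shut, and the axes are right-handed (so a half turn about y gives the same grasp; the last joint's range is limited). The gripper opens to 85 mm and grips with 20 to 120 N. Pads are 22 mm wide; open, the fingers measure 114 mm over their backs; the gripper's body (76 mm by 85 mm) begins 54 mm behind the grasp point. The pads swing forward as they close: fully open they stand 13 mm farther back than shut.
Start: joints at [1.132, 0.628, 0.038, 1.517, -0.027, 0.996, -0.02], TCP at [236.774, -605.356, 231.313] pointing down, gripper open.
Joint ranges: [-3.06, 3.06], [-0.37, 2.12], [-1.25, 1.32], [0.18, 2.47], [-1.1, 4.24], [0.23, 1.98], [-2.94, 2.94]. Speed limits (rad/s): [2.57, 2.57, 3.14, 3.14, 3.14, 3.14, 3.14].

## Interface

Orientations are given as [roll, pitch, yaw] about the fixed x, y, z axes, in that order (R = Rz(yaw) Ry(pitch) Rx(roll)).
In Python, from cell import readout, eyes, finish_job gives the robot as it stands. The module is installed in compiled form; this text tells all that it offers.
- The arm moves only by the tool apply_moves, never from a script. Its argument "commands" is a list that holds one entry, the list of rows, each a list of 6 numbers: the shift along the tool's x, y, z in units of 0.04 m (1.0 is 0.04 m), then the turn, a rotation vector about the tool's x, y, z in units of 5 degrees (1.0 is 5 degrees). A call has 1 to 8 rows; each row shifts and turns the pose as measured when the row begins, along the tool's axes as they then stand; what a row does not reach is not made up. A row lasts 1/12 s, in which the tool goes at most 41.7 mm and 7.16 degrees, less where a joint would pass 70% of its speed; a pose out of reach is approached as far as the arm can. A call with a number of a shift or a turn outside -1 to 1 is refused whole. A call with a gripper value outside its range is refused whole. "claw" is the finger opening in mm, from 0 to 85.4, set as the call begins (left out, the last holds). The fingers move at their own pace and stop on an object; the grip force is fixed at half the most. Time passes only in rows, so rows that do not move let the fingers close. It gives the time, the measured TCP pose, the force and the opening at its end, in the units of the state.
- readout.read_state(): the state, without advancing time (a new reading comes with each control period).
- eyes.get_image(name): name is "side" or "top"; returns a dict with "image" (384x512x3 uint8, red, green, blue), "mtx" (3x3 intrinsics, pixels), "k1" (the pictures are not rectified: a ray, as slopes to the right and down, at radius r is drawn at 1 + k1 r^2 times it, then the intrinsics apply), "rvec" (rotation vector, rad) and "tvec" (3), from world to camera coordinates, as OpenCV has them. Camera axes: x right, y down, z forward; pixel columns grow to the right and rows downward; lengths in mm; the calibration is good to about 2 mm. A picture is of the moment at which its call begins. There is no depth.
- finish_job(): hands the job in, once; it reports no verdict.
The state is a dict: "clock": time; "qpos": joint angles; "qd": joint speeds; "tau": joint torques, N m; "eef_pos": TCP position; "tool_rot": TCP orientation; "force": force on the tool from outside, world axes, zero at the start; "torque": the same for the moment, N m; "width": finger opening in mm.
Only numpy, scipy, OpenCV 4.12 (cv2) and the standard library are available. Lean on these libraries where they do the work, as an engineer would, in place of code of your own. Each camera call takes 0.05 s, during which the arm holds its last target. There are 200 camera calls.

## Working session

There is one attempt and no reset: what is moved stays moved. The work goes in short steps, Python scripts to look and compute and a tool call to move; the robot and the scene stay as the last step left them, time stands still between calls to the robot, and variables do not carry over. Pictures are saved under pics/ and viewed, about 8 in all and at most 12, crops included, and the job is handed in when it is done.

Besides the shell and the picture viewer there is one more tool, called after ">>>" as name([rows], argument=value, ...), one row to a line, values as JSON. apply_moves: Moves the arm, as the interface text tells. Shifts and turns lie within -1 to 1; 1 stands for 0.04 m of shift or 5 degrees of turn. Its arguments: {"type":"object","properties":{"commands":{"type":"array"},"claw":{"type":"number"}},"required":["commands"]}

```bash
mkdir -p pics
cat > h.py <<'E'
import numpy as np, cv2
from cell import readout, eyes
from scipy.spatial.transform import Rotation as R
def cam(n):
    d=eyes.get_image(n); d['R']=cv2.Rodrigues(np.array(d['rvec'],float))[0]; d['t']=np.array(d['tvec'],float).ravel(); d['K']=np.array(d['mtx'],float); return d
def save(d,f,crop=None,s=1):
    im=d['image'][:,:,::-1]
    if crop: x0,y0,x1,y1=crop; im=im[y0:y1,x0:x1]
    cv2.imwrite('pics/'+f,cv2.resize(im,None,fx=s,fy=s,interpolation=cv2.INTER_CUBIC))
def ray(d,u,v):
    K=d['K']; p=np.array([(u-K[0,2])/K[0,0],(v-K[1,2])/K[1,1]]); q=p.copy()
    for _ in range(20): q=p/(1+d['k1']*(q@q))
    r=d['R'].T@np.array([q[0],q[1],1]); return -d['R'].T@d['t'], r/np.linalg.norm(r)
def onz(d,u,v,z):
    c,r=ray(d,u,v); return c+r*(z-c[2])/r[2]
def proj(d,P):
    c=d['R']@np.array(P,float)+d['t']; q=c[:2]/c[2]; q=q*(1+d['k1']*(q@q)); return d['K'][:2,:2]@q+d['K'][:2,2]
E
python3 - <<'E'
from h import *
print(readout.read_state())
for n in('top','side'):
    d=cam(n); save(d,n+'0.png',s=1.5); print(n,-d['R'].T@d['t'],d['K'].tolist(),d['k1']); print(d['R'].round(2).tolist())
E
```

```text
{'clock': 0.0, 'qpos': array([ 1.13216311,  0.62933686,  0.03850405,  1.51836213, -0.02702028,
        0.99633616, -0.01998947]), 'qd': array([ 0.00121961, -0.00137033, -0.00041218, -0.00027007,  0.00053319,
       -0.00028355, -0.00043784]), 'tau': array([ 2.53458929e-04, -5.63398790e+01,  1.22674473e+00, -1.93440789e+01,
        1.09834608e-02,  1.06176300e-02, -8.96501177e-06]), 'eef_pos': array([ 236.53375971, -604.75485519,  230.39813008]), 'tool_rot': array([-1.57084087,  0.00192228, -1.19801375]), 'force': array([-0.09001015, -0.34511167, -0.64119813]), 'torque': array([-0.01604675,  0.02453442,  0.00702156]), 'width': 85.23976527802829}
top [291.05411656 270.99775254 869.08387942] [[472.1019618696736, 0.0, 261.0909874752672], [0.0, 472.1019618696736, 193.52832215809988], [0.0, 0.0, 1.0]] -0.11539259261544844
[[0.16, -0.99, 0.0], [-0.95, -0.16, -0.28], [0.27, 0.04, -0.96]]
side [197.29677211 875.953126   590.42972223] [[391.0898787136448, 0.0, 253.2014277718798], [0.0, 391.0898787136448, 195.84202994710702], [0.0, 0.0, 1.0]] -0.04455206071058145
[[-0.85, -0.52, 0.01], [-0.32, 0.51, -0.8], [0.41, -0.68, -0.6]]
```

View pics/top0.png

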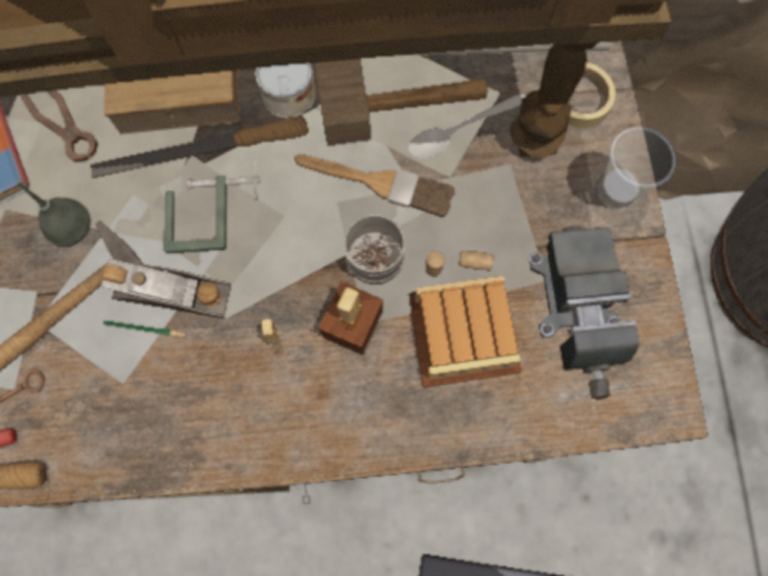

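View pics/side0.png

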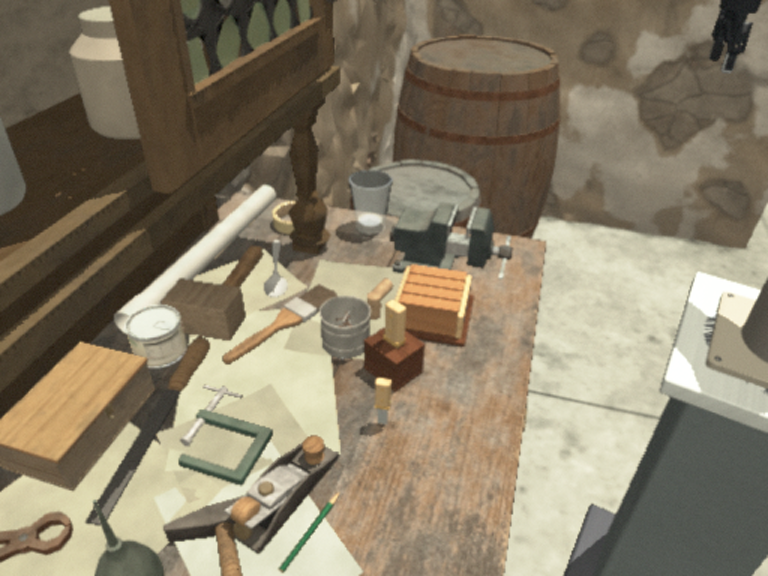

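Two things look like the feeler, in top-view pixels of the 1.5x picture. One is at (348,303) in the dark stand; the other is at (268,330), smaller and standing on its own. The one in the stand fits: it is larger and its shoulder rests on the stand. I'll confirm it in enlarged crops.

Run:
```python
from h import *
d=cam('top'); a=d['image'][180:262,165:355,::-1]
e=cam('side'); b=e['image'][170:290,215:335,::-1]
cv2.imwrite('pics/top1.png',cv2.resize(a,None,fx=4.2,fy=4.2,interpolation=cv2.INTER_CUBIC))
cv2.imwrite('pics/side1.png',cv2.resize(b,None,fx=5,fy=5,interpolation=cv2.INTER_CUBIC))
```

```text
(no output)
```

View pics/top1.png

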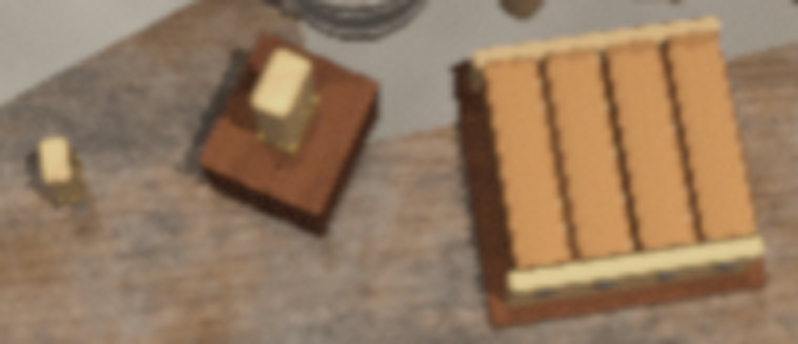

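View pics/side1.png

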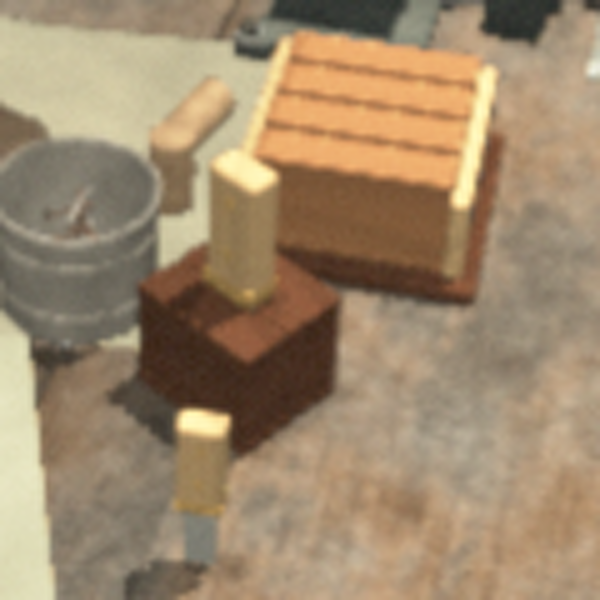

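The crops confirm it: the larger feeler stands in the stand, with its handle top near (283,80) in the top crop. The small decoy is at (57,165). Next I measure the handle top and the joints.

```bash
cat > m.py <<'E'
from h import *
def rect(P):
    (c,s,a)=cv2.minAreaRect(np.array(P,np.float32)); 
    if s[0]<s[1]: s=s[::-1];a+=90
    return np.round(c,1),np.round(s,1),round((a+90)%180-90,1)
def met(d,m,z):
    k,_=cv2.findContours(m.astype(np.uint8),cv2.RETR_EXTERNAL,cv2.CHAIN_APPROX_NONE); k=max(k,key=cv2.contourArea)
    return [onz(d,*p,z)[:2] for p in k[:,0]]
E
python3 - <<'E'
from m import *
d=cam('top'); im=d['image']; h=cv2.cvtColor(im,cv2.COLOR_RGB2HSV); H,S,V=h[...,0].astype(int),h[...,1].astype(int),h[...,2].astype(int)
def roi(m,x0,y0,x1,y1):
    o=np.zeros_like(m); o[y0:y1,x0:x1]=m[y0:y1,x0:x1]; return o
print(h[199,232],h[207,233],h[220,290],h[194,310], h[215,225])
top=roi((V>195)&(S<160),220,185,245,210); print('handle',rect(met(d,top,119)),top.sum())
st=roi((S>110)&(V>170)&(H<16),275,185,350,250).astype(np.uint8)
st2=cv2.morphologyEx(st,cv2.MORPH_CLOSE,np.ones((5,5)))
print('staves',rect(met(d,st2,58)))
# joints: crop px -> metric at z=58
for n,(a,b) in {'g_l':((545,65),(572,255)),'g_m':((608,55),(634,248)),'g_r':((668,48),(697,240))}.items():
    P=[onz(d,165+u/4.2-.4,180+v/4.2-.4,58)[:2] for u,v in(a,b)]; print(n,np.round(P,1).tolist(),np.degrees(np.arctan2(*(P[1]-P[0])[::-1])).round(1))
print('standtop',rect([onz(d,165+u/4.2-.4,180+v/4.2-.4,55)[:2] for u,v in((263,37),(378,85),(322,215),(204,155))]))
P=[onz(d,165+u/4.2-.4,180+v/4.2-.4,119)[:2] for u,v in((272,48),(313,60),(296,114),(252,103))];print('handle hand',rect(P),np.round(P,1).tolist())
# side view of handle top and two stave corners
e=cam('side')
for n,(u,v),z in (('handle',(245,172),119),('farL',(293,35),58),('stv near-r',(455,187),58),('stv near-l',(262,150),58),('stv far r',(485,62),58)):
    print(n,onz(e,215+u/5-.4,170+v/5-.4,z).round(1))
E
```

```text
[ 21  88 220] [ 18 110 156] [ 15 140 202] [ 14 148 164] [ 11 153 123]
handle (array([486.5, 350.5]), array([23.3, 12.7]), -15.5) 108
staves (array([498.3, 211. ]), array([100.5,  88.9]), -72.4)
g_l [[528.6, 247.7], [449.4, 224.8]] -163.9
g_m [[537.4, 221.7], [456.4, 199.7]] -164.8
g_r [[544.7, 196.8], [464.0, 174.2]] -164.4
standtop (array([486.1, 350.1]), array([60.9, 56.2]), -14.0)
handle hand (array([487.3, 350. ]), array([23.6, 17.8]), -7.5) [[500.1, 356.7], [497.9, 339.8], [475.2, 342.6], [476.8, 360.3]]
handle [485.3 355.2 119. ]
farL [556.4 183.6  58. ]
stv near-r [439.9 248.1  58. ]
stv near-l [524.1 270.1  58. ]
stv far r [468.4 154.6  58. ]
```

```bash
cat > plan.py <<'E'
from h import *
def plan(tx,ty,tz,yaw,n,polar=False):
    """rows (tool units) from present pose to target, tool kept pointing down; yaw deg"""
    s=readout.read_state(); p0=np.array(s['eef_pos']); rpy=s['tool_rot']; y0=np.degrees(rpy[2])
    dy=(yaw-y0+180)%360-180
    M=lambda y:R.from_euler('xyz',[-90,0,y],degrees=True)
    p=p0; Rc=R.from_euler('xyz',rpy); t=np.array([tx,ty,tz],float); out=[]
    for i in range(1,n+1):
        f=i/n
        if polar:
            r=(1-f)*np.hypot(*p0[:2])+f*np.hypot(tx,ty); a0=np.arctan2(p0[1],p0[0]); a=(1-f)*a0+f*np.arctan2(ty,tx)
            q=np.array([r*np.cos(a),r*np.sin(a),(1-f)*p0[2]+f*tz])
        else: q=p0+f*(t-p0)
        Rn=M(y0+f*dy)
        out.append(np.r_[Rc.inv().apply(q-p)/40,np.degrees((Rc.inv()*Rn).as_rotvec())/5].round(3)+0); p,Rc=q,Rn
    print('at',p0.round(1),'yaw',y0.round(1),'F',np.round(s['force'],1),'w',round(s['width'],1),'t',s['clock'])
    for o in out: print(o.tolist())
E
python3 - <<'E'
from plan import *
d=cam('top')
for n,(u,v) in dict(post=(540,150),vise1=(550,345),vise2=(630,360),vise3=(555,235),tin=(375,262),shelf=(330,80)).items(): print(n,onz(d,u/1.5,v/1.5,0).round(0),onz(d,u/1.5,v/1.5,100).round(0))
plan(520,0,231,0,18,True)
E
```

```text
post [769. 141.   0.] [714. 156. 100.]
vise1 [500. 101.   0.] [476. 121. 100.]
vise2 [497.  -2.   0.] [473.  29. 100.]
vise3 [648. 109.   0.] [607. 128. 100.]
tin [572. 337.   0.] [540. 329. 100.]
shelf [829. 446.  -0.] [767. 425. 100.]
at [ 236.7 -605.2  231.1] yaw -68.6 F [-0.1  0.3  0.4] w 85.3 t 0.35
[-0.216, 0.0, 1.069, -0.001, -0.763, -0.005]
[-0.216, 0.0, 1.057, 0.0, -0.763, 0.0]
[-0.215, 0.0, 1.045, 0.0, -0.763, 0.0]
[-0.215, 0.0, 1.033, 0.0, -0.763, 0.0]
[-0.214, 0.0, 1.021, 0.0, -0.763, 0.0]
[-0.214, 0.0, 1.009, 0.0, -0.763, 0.0]
[-0.214, 0.0, 0.997, 0.0, -0.763, 0.0]
[-0.213, 0.0, 0.985, 0.0, -0.763, 0.0]
[-0.213, 0.0, 0.973, 0.0, -0.763, 0.0]
[-0.212, 0.0, 0.961, 0.0, -0.763, 0.0]
[-0.212, 0.0, 0.949, 0.0, -0.763, 0.0]
[-0.212, 0.0, 0.937, 0.0, -0.763, 0.0]
[-0.211, 0.0, 0.925, 0.0, -0.763, 0.0]
[-0.211, 0.0, 0.913, 0.0, -0.763, 0.0]
[-0.21, 0.0, 0.901, 0.0, -0.763, 0.0]
[-0.21, 0.0, 0.889, 0.0, -0.763, 0.0]
[-0.21, 0.0, 0.877, 0.0, -0.763, 0.0]
[-0.209, 0.0, 0.865, 0.0, -0.763, 0.0]
```

>>> apply_moves([
  [[-0.2, 0, 0.9, 0, -0.7, 0], [-0.2, 0, 0.95, 0, -0.75, 0], [-0.2, 0, 0.95, 0, -0.75, 0], [-0.2, 0, 0.95, 0, -0.75, 0], [-0.2, 0, 0.95, 0, -0.75, 0], [-0.2, 0, 0.95, 0, -0.8, 0], [-0.2, 0, 0.95, 0, -0.8, 0], [-0.2, 0, 0.95, 0, -0.8, 0]],
], claw=85)

```text
clock: 1.02
eef_pos: [445.1, -387.7, 228.3]
tool_rot: [-1.582, -0.002, -0.665]
force: [0.7, -0.1, -0.7]
width: 85.1
```

>>> apply_moves([
  [[-0.2, 0, 0.95, 0, -0.8, 0], [-0.2, 0, 0.95, 0, -0.8, 0], [-0.2, 0, 0.95, 0, -0.8, 0], [-0.2, 0, 0.95, 0, -0.85, 0], [-0.2, 0, 0.95, 0, -0.85, 0], [-0.2, 0, 0.95, 0, -0.85, 0], [-0.2, 0, 0.95, 0, -0.85, 0], [-0.2, 0, 0.95, 0, -0.85, 0]],
])

```text
clock: 1.68
eef_pos: [512.3, -72.9, 226.1]
tool_rot: [-1.582, -0.005, -0.054]
force: [0.7, -0.0, -0.4]
width: 84.9
```

```bash
python3 -c "
from plan import *
plan(486.8,351,200,74.5,16,True)"
```

```text
at [512.3 -72.9 226.1] yaw -3.1 F [ 0.7 -0.  -0.4] w 84.9 t 1.6833
[0.168, 0.035, 0.613, 0.134, -0.97, 0.052]
[0.191, 0.041, 0.613, 0.0, -0.97, 0.0]
[0.215, 0.041, 0.611, 0.0, -0.97, 0.0]
[0.238, 0.041, 0.609, 0.0, -0.97, 0.0]
[0.262, 0.041, 0.606, 0.0, -0.97, 0.0]
[0.285, 0.041, 0.602, 0.0, -0.97, 0.0]
[0.309, 0.041, 0.597, 0.0, -0.97, 0.0]
[0.333, 0.041, 0.591, 0.0, -0.97, 0.0]
[0.356, 0.041, 0.584, 0.0, -0.97, 0.0]
[0.38, 0.041, 0.576, 0.0, -0.97, 0.0]
[0.403, 0.041, 0.568, 0.0, -0.97, 0.0]
[0.427, 0.041, 0.558, 0.0, -0.97, 0.0]
[0.45, 0.041, 0.547, 0.0, -0.97, 0.0]
[0.473, 0.041, 0.536, 0.0, -0.97, 0.0]
[0.496, 0.041, 0.523, 0.0, -0.97, 0.0]
[0.518, 0.041, 0.51, 0.0, -0.97, 0.0]
```

>>> apply_moves([
  [[0.17, 0.03, 0.61, 0.13, -0.98, 0.05], [0.19, 0, 0.61, 0, -0.98, 0], [0.21, 0, 0.61, 0, -0.98, 0], [0.24, 0, 0.61, 0, -0.98, 0], [0.26, 0, 0.61, 0, -0.98, 0], [0.28, 0, 0.6, 0, -0.98, 0], [0.31, 0, 0.6, 0, -0.98, 0], [0.33, 0, 0.59, 0, -0.98, 0]],
])

```text
clock: 2.35
eef_pos: [537.4, 148.3, 226.5]
tool_rot: [-1.572, -0.003, 0.67]
force: [-0.3, 0.4, 0.3]
width: 85.0
```

>>> apply_moves([
  [[0.36, 0, 0.58, 0, -0.98, 0], [0.38, 0, 0.58, 0, -0.98, 0], [0.4, 0, 0.57, 0, -0.98, 0], [0.43, 0, 0.56, 0, -0.98, 0], [0.45, 0, 0.55, 0, -0.98, 0], [0.47, 0, 0.54, 0, -0.98, 0], [0.5, 0, 0.52, 0, -0.98, 0], [0.5, 0, 0.5, 0, -0.98, 0]],
])

```text
clock: 3.02
eef_pos: [468.5, 370.2, 226.7]
tool_rot: [-1.578, -0.003, 1.383]
force: [-0.2, -0.4, 0.2]
width: 85.2
```

```bash
python3 -c "
from plan import *
plan(486.8,351,180,74.5,4)"
```

```text
at [468.5 370.2 226.7] yaw 79.2 F [-0.2 -0.4  0.2] w 85.2 t 3.0167
[-0.097, 0.292, -0.133, 0.084, 0.236, 0.031]
[-0.094, 0.292, -0.137, 0.0, 0.237, 0.0]
[-0.091, 0.292, -0.139, 0.0, 0.237, 0.0]
[-0.088, 0.292, -0.14, 0.0, 0.237, 0.0]
```

>>> apply_moves([
  [[-0.1, 0.4, -0.13, 0.08, 0.24, 0.03], [-0.09, 0.4, -0.14, 0, 0.24, 0], [-0.09, 0.4, -0.14, 0, 0.24, 0], [-0.09, 0.3, -0.14, 0, 0.24, 0], [0, 0, 0, 0, 0, 0]],
], claw=60)

```text
clock: 3.43
eef_pos: [481.8, 362.2, 166.0]
tool_rot: [-1.568, -0.01, 1.312]
force: [-0.0, 0.0, 0.2]
width: 60.3
```

```bash
python3 -c "
from plan import *
plan(486.8,351,82,74.5,8)
for n,c in(('top',(195,170,275,230)),('side',(215,130,335,270))):
    d=cam(n); save(d,n+'2.png',c,4); print(proj(d,readout.read_state()['eef_pos']))
"
```

```text
at [481.8 362.2 166. ] yaw 75.2 F [-0.   0.   0.2] w 60.3 t 3.4333
[-0.032, 0.262, -0.025, -0.029, 0.018, 0.11]
[-0.03, 0.263, -0.024, 0.0, 0.017, 0.0]
[-0.03, 0.263, -0.024, 0.0, 0.017, 0.0]
[-0.03, 0.263, -0.024, 0.0, 0.017, 0.0]
[-0.03, 0.263, -0.024, 0.0, 0.017, 0.0]
[-0.03, 0.263, -0.024, 0.0, 0.017, 0.0]
[-0.03, 0.263, -0.024, 0.0, 0.017, 0.0]
[-0.03, 0.263, -0.024, 0.0, 0.017, 0.0]
[221.17247827 193.00823021]
[263.59599527 186.36616431]
```

View pics/side2.png

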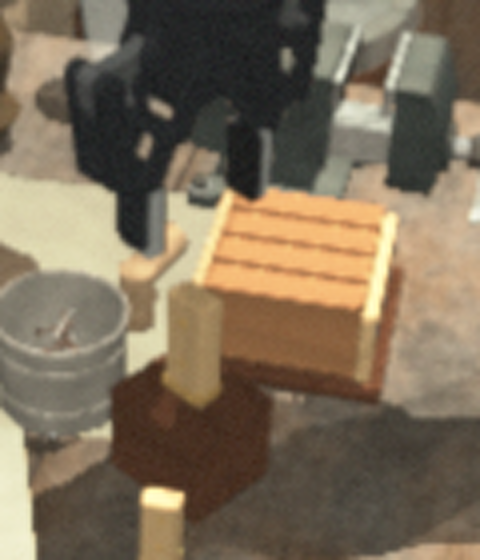

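>>> apply_moves([
  [[-0.06, 0.27, -0.05, -0.03, 0.05, 0.1], [-0.05, 0.27, -0.04, 0, 0.05, 0], [-0.04, 0.27, -0.03, 0, 0.02, 0], [-0.03, 0.27, -0.03, 0, 0.02, 0], [-0.03, 0.27, -0.02, 0, 0, 0], [-0.02, 0.26, -0.02, 0, 0, 0], [-0.02, 0.26, -0.01, 0, 0, 0], [0, 0.1, 0, 0, 0, 0]],
])

```text
clock: 4.2
eef_pos: [488.2, 354.1, 84.8]
tool_rot: [-1.574, -0.009, 1.303]
force: [0.3, -0.2, -0.7]
width: 60.6
```

```bash
python3 -c "
from plan import *
plan(486.8,351,82,74.5,2)"
```

```text
at [488.2 354.1  84.8] yaw 74.6 F [ 0.3 -0.2 -0.7] w 60.6 t 4.2
[-0.042, 0.034, 0.007, 0.042, 0.014, 0.098]
[-0.042, 0.035, 0.007, 0.0, 0.014, 0.0]
```

>>> apply_moves([
  [[-0.05, 0.03, 0.01, 0.04, 0, 0.1], [-0.04, 0, 0, 0, 0, 0.05], [0, 0, 0, 0, 0, 0]],
])

```text
clock: 4.45
eef_pos: [485.8, 350.0, 81.4]
tool_rot: [-1.568, 0.008, 1.303]
force: [0.7, 0.1, -0.5]
width: 59.7
```

>>> apply_moves([
  [[0, 0, 0, 0, 0, 0], [0, 0, 0, 0, 0, 0], [0, 0, 0, 0, 0, 0], [0, 0, 0, 0, 0, 0], [0, 0, 0, 0, 0, 0], [0, 0, 0, 0, 0, 0]],
], claw=0)

```text
clock: 4.95
eef_pos: [486.9, 351.4, 83.7]
tool_rot: [-1.571, 0.005, 1.303]
force: [-0.1, -0.1, -0.9]
width: 15.4
```

>>> apply_moves([
  [[0, -0.15, 0, 0, 0, 0], [0, -0.25, 0, 0, 0, 0], [0, -0.25, 0, 0, 0, 0], [0, -0.25, 0, 0, 0, 0], [0, -0.25, 0, 0, 0, 0], [0, -0.25, 0, 0, 0, 0], [0, -0.3, 0, 0, 0, 0], [0, -0.3, 0, 0, 0, 0]],
])

```text
clock: 5.62
eef_pos: [486.2, 351.1, 170.7]
tool_rot: [-1.57, 0.006, 1.304]
force: [0.5, -1.3, -1.2]
width: 15.2
```

```bash
python3 -c "
from plan import *
d=cam('top'); e=cam('side'); save(e,'side3.png',(215,100,335,250),4); save(d,'top3.png',(195,150,335,250),5)
s=readout.read_state(); print(s['force'],s['width'])
plan(497.5,212,165,106.3,8)"
```

```text
[ 0.13092219  0.34426181 -0.49630591] 15.225348161758912
at [487.2 352.4 172.1] yaw 74.7 F [ 0.1  0.3 -0.5] w 15.2 t 5.7167
[-0.415, 0.024, -0.147, 0.016, -0.79, -0.029]
[-0.424, 0.022, -0.118, 0.0, -0.79, 0.0]
[-0.431, 0.022, -0.088, 0.0, -0.79, 0.0]
[-0.436, 0.022, -0.058, 0.0, -0.79, 0.0]
[-0.439, 0.022, -0.028, 0.0, -0.79, 0.0]
[-0.44, 0.022, 0.002, 0.0, -0.79, 0.0]
[-0.439, 0.022, 0.032, 0.0, -0.79, 0.0]
[-0.435, 0.022, 0.063, 0.0, -0.79, 0.0]
```

View pics/side3.png

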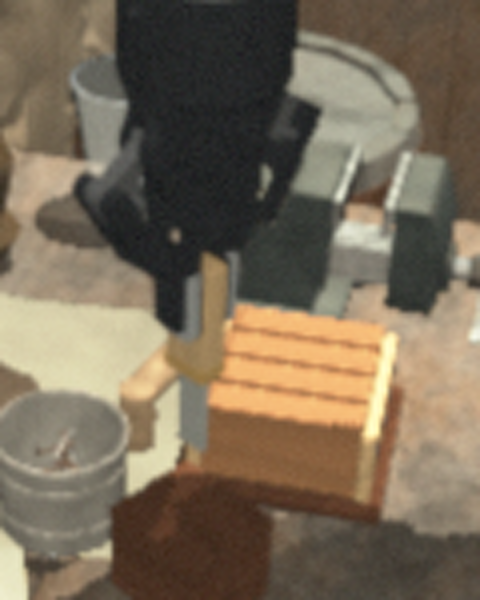

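```bash
cat > gaps.py <<'E'
from plan import *
from scipy.ndimage import map_coordinates
def gaps(d,c=(498,211),yaw=16.3,lo=-45,hi=45,xs=(-30,31)):
    g=cv2.cvtColor(d['image'],cv2.COLOR_RGB2GRAY).astype(float); Y=np.arange(lo,hi,.25); X=np.arange(*xs,3)
    a=np.radians(yaw); ex=np.array([np.cos(a),np.sin(a)]); ey=np.array([-np.sin(a),np.cos(a)]); res=[]
    Q=np.array([[proj(d,[*(np.array(c)+x*ex+y*ey),58]) for y in Y] for x in X])
    I=map_coordinates(g,[Q[...,1],Q[...,0]],order=1)
    for k in(-26.4,0,26.4):
        pts=[]
        for i,x in enumerate(X):
            m=abs(Y-k)<8; y=Y[m]; v=I[i][m]; w=np.clip(np.percentile(v,60)-v-5,0,None)
            if w.sum()>0: pts.append((x,(w*y).sum()/w.sum()))
        pts=np.array(pts); f=np.polyfit(pts[:,0],pts[:,1],1); r=pts[:,1]-np.polyval(f,pts[:,0])
        res.append((f[1],yaw+np.degrees(np.arctan(f[0])),r.std())); print('gap at ey',k,'-> off %.2f yaw %.2f sd %.2f'%res[-1], 'pt', (np.array(c)+f[1]*ey).round(1))
    return res
E
python3 - <<'E'
from gaps import *
for n in('top','side'): print(n); gaps(cam(n))
P=[]
for i in range(8): cam('top'); P.append(readout.read_state()['eef_pos'])
print(np.mean(P,0),np.std(P,0))
E
```

```text
top
gap at ey -26.4 -> off -26.11 yaw 17.76 sd 0.23 pt [505.3 185.9]
gap at ey 0 -> off 0.44 yaw 17.72 sd 0.24 pt [497.9 211.4]
gap at ey 26.4 -> off 26.78 yaw 17.75 sd 0.28 pt [490.5 236.7]
side
gap at ey -26.4 -> off -24.03 yaw 17.48 sd 0.37 pt [504.7 187.9]
gap at ey 0 -> off 2.37 yaw 17.83 sd 0.31 pt [497.3 213.3]
gap at ey 26.4 -> off 28.77 yaw 17.34 sd 0.21 pt [489.9 238.6]
[485.77993947 350.60298216 168.50709007] [0.07707801 0.14838587 0.19297079]
```

View pics/top3.png

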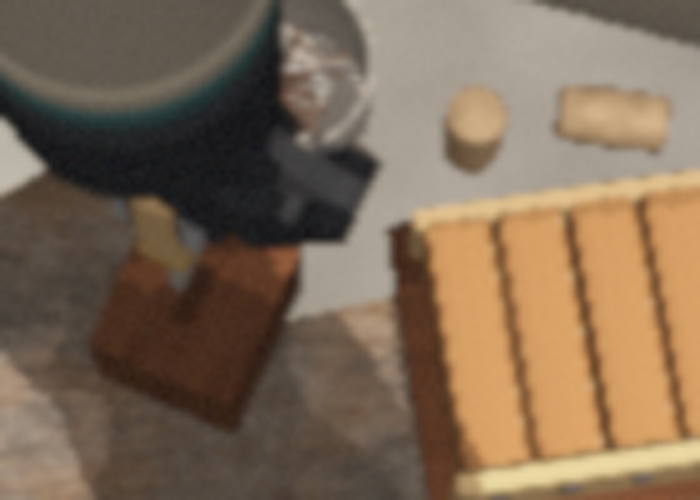

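```bash
python3 -c "
from plan import *
plan(490.2,237.6,152,107.7,7)"
```

```text
at [485.9 350.8 168.6] yaw 74.7 F [ 0.6  0.  -0.8] w 15.5 t 6.2167
[-0.386, 0.062, -0.122, -0.027, -0.943, -0.084]
[-0.395, 0.059, -0.09, 0.0, -0.943, 0.0]
[-0.401, 0.059, -0.057, 0.0, -0.943, 0.0]
[-0.404, 0.059, -0.024, 0.0, -0.943, 0.0]
[-0.405, 0.059, 0.01, 0.0, -0.943, 0.0]
[-0.402, 0.059, 0.043, 0.0, -0.943, 0.0]
[-0.398, 0.059, 0.076, 0.0, -0.943, 0.0]
```

>>> apply_moves([
  [[-0.39, 0, -0.12, 0, -0.94, -0.05], [-0.4, 0, -0.09, 0, -0.94, 0], [-0.4, 0, -0.06, 0, -0.94, 0], [-0.4, 0, -0.02, 0, -0.94, 0], [-0.4, 0, 0.01, 0, -0.94, 0], [-0.4, 0, 0.04, 0, -0.94, 0], [-0.4, 0, 0.08, 0, -0.94, 0], [0, 0, 0, 0, 0, 0]],
])

```text
clock: 6.88
eef_pos: [489.9, 235.3, 167.2]
tool_rot: [-1.566, -0.0, 1.911]
force: [-0.5, -1.2, -1.3]
width: 15.4
```

```bash
python3 -c "
from plan import *
for i in range(4): cam('side')
plan(490.2,237.6,140,107.7,4)"
```

```text
at [489.4 241.1 168.3] yaw 109.5 F [ 0.2 -0.4 -1.5] w 14.8 t 7.0833
[-0.023, 0.177, 0.003, -0.017, 0.092, 0.055]
[-0.023, 0.177, 0.003, 0.0, 0.092, 0.0]
[-0.023, 0.177, 0.002, 0.0, 0.092, 0.0]
[-0.023, 0.177, 0.002, 0.0, 0.092, 0.0]
```

>>> apply_moves([
  [[-0.02, 0.18, 0, 0, 0.09, 0], [-0.02, 0.18, 0, 0, 0.09, 0], [-0.02, 0.18, 0, 0, 0.09, 0], [-0.02, 0.15, 0, 0, 0.09, 0], [0, 0.05, 0, 0, 0, 0]],
])

```text
clock: 7.5
eef_pos: [489.7, 243.0, 136.3]
tool_rot: [-1.571, -0.007, 1.88]
force: [0.2, -0.7, -0.8]
width: 15.5
```

```bash
python3 -c "
from plan import *
for i in range(4): e=cam('side')
save(e,'side4.png',(255,130,335,210),7)
plan(490.2,237.6,132,107.7,4)
print(proj(e,[490.2,237.6,58])-[255,130])"
```

```text
at [490.4 243.4 137.8] yaw 107.7 F [ 0.4 -0.3 -0. ] w 15.1 t 7.7
[-0.034, 0.036, 0.012, 0.028, 0.002, 0.088]
[-0.034, 0.036, 0.012, 0.0, 0.002, 0.0]
[-0.034, 0.036, 0.012, 0.0, 0.002, 0.0]
[-0.034, 0.036, 0.012, 0.0, 0.002, 0.0]
[32.27446884 67.01568392]
```

View pics/side4.png

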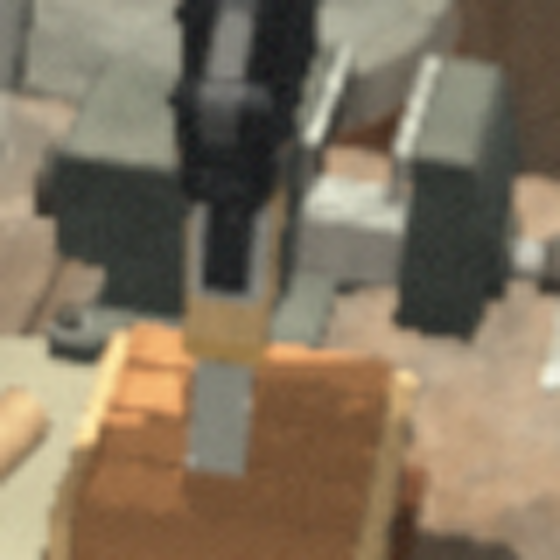

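```bash
python3 -c "
from plan import *
e=cam('side'); s=readout.read_state()
a=np.radians(17.7); ey=np.array([-np.sin(a),np.cos(a)]); ex=np.array([np.cos(a),np.sin(a)])
for nm,u,v in(('tipL',189,468),('tipR',246,474),('tip',218,471)):
  for z in(63,64,65):
    P=onz(e,255+u/7-.43,130+v/7-.43,z)[:2]-[498,211]; print(nm,z,'px',P@ex,'py',P@ey)
P=s['eef_pos'][:2]-[498,211]; print('tcp',P@ex,P@ey,s['eef_pos'][2])
g=cv2.cvtColor(e['image'],cv2.COLOR_RGB2GRAY); print(g[185:206,282:291])"
```

```text
tipL 63 px 12.558680628972628 py 35.32058355727238
tipL 64 px 12.375036581679206 py 36.62801531578007
tipL 65 px 12.191392534385765 py 37.93544707428752
tipR 63 px -5.568245808739 py 33.86850833258765
tipR 64 px -5.717521435608633 py 35.17869320712846
tipR 65 px -5.866797062478408 py 36.4888780816692
tip 63 px 3.3307071910834782 py 34.55379046350677
tip 64 px 3.1645592632707817 py 35.86267605190192
tip 65 px 2.9984113354580497 py 37.171561640296964
tcp 2.6936045011305634 33.14877696676908 137.95044725947804
[[122 128 128 131 129 127 127 131 127]
 [126 127 132 130 129 129 128 132 123]
 [129 130 130 128 132 128 129 127 123]
 [127 131 128 130 131 131 126 130 119]
 [125 128 132 132 130 128 130 131 117]
 [125 131 129 133 129 132 130 129 111]
 [130 130 131 130 130 128 131 124 106]
 [131 130 130 130 130 130 130 125 100]
 [148 133 130 130 130 131 132 120  96]
 [146 134 128 132 130 128 131 118  90]
 [132 131 133 132 130 132 131 121  91]
 [114 117 123 124 128 131 131 119  92]
 [ 97 101 107 105 111 111 113 112  98]
 [ 91  89  94  92  94  99  97 102  97]
 [ 93  90  91  90  88  92  89  91  89]
 [ 89  92  90  89  89  87  89  90  88]
 [ 86  91  89  89  89  90  88  86  92]
 [ 91  90  88  86  93  88  90  88  88]
 [ 94  90  91  89  89  84  92  89  89]
 [ 92  93  93  88  91  94  93  94  92]
 [ 94  95  95  92  93  94  94  94  92]]
```

>>> apply_moves([
  [[-0.08, 0, 0, 0, 0, 0.08], [-0.06, 0, 0, 0, 0, 0], [0, 0, 0, 0, 0, 0]],
])

```text
clock: 8.0
eef_pos: [492.9, 237.8, 138.7]
tool_rot: [-1.575, -0.0, 1.88]
force: [0.4, 0.7, -1.7]
width: 15.4
```

```bash
cat > st.py <<'E'
from h import *
P=[];F=[]
for i in range(5): cam('side'); s=readout.read_state(); P.append(s['eef_pos']);F.append(s['force'])
def pxy(p):
    a=np.radians(17.7); ey=np.array([-np.sin(a),np.cos(a)]); ex=np.array([np.cos(a),np.sin(a)]); q=np.array(p[:2])-[498,211]; return q@ex,q@ey
for p,f in((P[0],F[0]),(P[-1],F[-1])): print('px %.2f py %.2f'%pxy(p),'z %.2f'%p[2],'F',f.round(1))
print('rpy',np.degrees(s['tool_rot']).round(2),'t',s['clock'],'w',s['width'])
E
python3 st.py
```

```text
px 3.36 py 27.42 z 138.82 F [ 0.2  0.3 -1.2]
px 3.20 py 27.85 z 138.65 F [-0.8 -0.5  0.1]
rpy [-9.0250e+01 -5.0000e-02  1.0776e+02] t 8.25 w 15.295578239427982
```

>>> apply_moves([
  [[0, 0.025, 0, 0.05, 0, 0], [0, 0.025, 0, 0, 0, 0], [0, 0.025, 0, 0, 0, 0], [0, 0.025, 0, 0, 0, 0], [0, 0.025, 0, 0, 0, 0], [0, 0.025, 0, 0, 0, 0], [0, 0.025, 0, 0, 0, 0], [0, 0.025, 0, 0, 0, 0]],
])

```text
clock: 8.92
eef_pos: [492.7, 239.0, 130.4]
tool_rot: [-1.571, -0.001, 1.881]
force: [-2.1, -1.0, 11.0]
width: 15.4
```

```bash
python3 st.py
```

```text
px 3.36 py 28.25 z 130.48 F [-0.9 -0.5  6.7]
px 3.37 py 28.24 z 130.62 F [-1.3 -1.6  5.1]
rpy [-9.0010e+01 -5.0000e-02  1.0778e+02] t 9.1667 w 15.388612987391765
```

>>> apply_moves([
  [[-0.02, 0.01, 0, 0, 0, 0], [-0.02, 0.01, 0, 0, 0, 0], [0, 0.01, 0, 0, 0, 0]],
])

```text
clock: 9.42
eef_pos: [492.7, 238.7, 130.6]
tool_rot: [-1.572, -0.002, 1.882]
force: [-0.7, -1.0, 5.6]
width: 15.1
```

```bash
python3 st.py
```

```text
px 3.34 py 28.02 z 130.59 F [-1.9 -0.2  4.4]
px 3.34 py 28.00 z 130.59 F [-0.2 -0.   5.7]
rpy [-90.06  -0.13 107.82] t 9.6667 w 15.023101259479077
```

>>> apply_moves([
  [[-0.04, 0.01, 0, 0, 0, 0], [-0.04, 0.01, 0, 0, 0, 0], [-0.03, 0.01, 0, 0, 0, 0]],
])

```text
clock: 9.92
eef_pos: [493.8, 236.4, 129.5]
tool_rot: [-1.573, -0.006, 1.883]
force: [-2.0, 3.2, 0.6]
width: 15.4
```

```bash
python3 st.py
```

```text
px 3.74 py 25.50 z 129.43 F [-1.5  2.2  0.3]
px 3.71 py 25.49 z 129.49 F [-0.2  4.  -1.5]
rpy [-90.13  -0.29 107.9 ] t 10.1667 w 15.360288541006105
```

>>> apply_moves([
  [[0.01, 0.025, 0, 0, 0, 0], [0.01, 0.025, 0, 0, 0, 0], [0, 0.025, 0, 0, 0, 0], [0, 0.025, 0, 0, 0, 0], [0, 0.025, 0, 0, 0, 0], [0, 0.025, 0, 0, 0, 0], [0, 0.025, 0, 0, 0, 0]],
])

```text
clock: 10.75
eef_pos: [493.9, 236.8, 121.8]
tool_rot: [-1.573, -0.004, 1.883]
force: [0.4, 2.4, 0.6]
width: 15.2
```

```bash
python3 st.py
```

```text
px 3.91 py 25.78 z 121.57 F [ 0.4  1.5 -1.9]
px 3.89 py 25.80 z 121.68 F [-0.1  2.2 -2.5]
rpy [-90.13  -0.23 107.89] t 11.0 w 15.135513489130096
```

>>> apply_moves([
  [[0.01, 0.025, 0, 0, 0, 0], [0, 0.025, 0, 0, 0, 0], [0, 0.025, 0, 0, 0, 0], [0, 0.025, 0, 0, 0, 0], [0, 0.025, 0, 0, 0, 0], [0, 0.025, 0, 0, 0, 0], [0, 0.025, 0, 0, 0, 0], [0, 0.025, 0, 0, 0, 0]],
])

```text
clock: 11.67
eef_pos: [494.1, 237.1, 116.7]
tool_rot: [-1.575, -0.001, 1.883]
force: [-2.2, -0.1, 10.2]
width: 15.5
```

```bash
python3 st.py
```

```text
px 4.21 py 26.09 z 116.68 F [-3.   0.6  9.9]
px 4.23 py 26.10 z 116.68 F [-3.4  0.4  9.6]
rpy [-9.0240e+01 -5.0000e-02  1.0787e+02] t 11.9167 w 14.903776556076007
```

>>> apply_moves([
  [[0, -0.06, 0, 0.04, 0, 0], [0, -0.1, 0, 0, 0, 0], [0, -0.1, 0, 0, 0, 0], [0, -0.1, 0, 0, 0, 0], [0, -0.1, 0, 0, 0, 0], [0, -0.06, 0, 0, 0, 0], [0, 0, 0, 0, 0, 0]],
])

```text
clock: 12.5
eef_pos: [494.1, 234.0, 138.7]
tool_rot: [-1.569, 0.004, 1.882]
force: [0.6, -0.2, 0.0]
width: 15.5
```

```bash
python3 st.py
```

```text
px 3.25 py 22.88 z 138.46 F [ 0.   0.1 -1.1]
px 2.89 py 23.61 z 137.94 F [ 0.3  0.2 -0.9]
rpy [-89.82   0.18 107.84] t 12.75 w 15.135999097141958
```

>>> apply_moves([
  [[-0.14, 0, 0, 0, 0, 0], [-0.15, 0, 0, 0, 0, 0], [-0.15, 0, 0, 0, 0, 0], [-0.14, 0, 0, 0, 0, 0], [-0.02, 0, 0, 0, 0, 0], [0, 0, 0, 0, 0, 0]],
])

```text
clock: 13.25
eef_pos: [501.6, 207.7, 137.2]
tool_rot: [-1.566, 0.005, 1.881]
force: [0.7, -0.4, 0.2]
width: 15.4
```

```bash
python3 st.py
```

```text
px 2.42 py -4.33 z 137.18 F [-0.3 -0.1 -1.6]
px 2.46 py -2.94 z 137.37 F [-0.2  0.1 -0.8]
rpy [-89.74   0.23 107.89] t 13.5 w 15.565774214402575
```

>>> apply_moves([
  [[0.06, 0, 0, -0.05, 0, -0.04], [0, 0.02, 0, 0, 0, 0], [0, 0.02, 0, 0, 0, 0]],
])

```text
clock: 13.75
eef_pos: [500.2, 212.5, 135.9]
tool_rot: [-1.572, -0.001, 1.884]
force: [0.3, -0.3, -1.4]
width: 15.2
```

```bash
python3 st.py
```

```text
px 2.48 py 0.84 z 135.80 F [ 0.7  0.2 -1.9]
px 2.60 py 0.47 z 135.92 F [ 0.2  0.7 -0.4]
rpy [-9.0040e+01 -2.0000e-02  1.0794e+02] t 14.0 w 15.120764821411989
```

Gap 2 should lie near py -0.3 and I'm at 0.47, so I shift a little and go down slowly.

>>> apply_moves([
  [[-0.02, 0.02, 0, 0, 0, 0], [0, 0.025, 0, 0, 0, 0], [0, 0.025, 0, 0, 0, 0], [0, 0.025, 0, 0, 0, 0], [0, 0.025, 0, 0, 0, 0], [0, 0.025, 0, 0, 0, 0], [0, 0.025, 0, 0, 0, 0]],
])

```text
clock: 14.58
eef_pos: [501.0, 211.7, 128.8]
tool_rot: [-1.573, -0.001, 1.884]
force: [-0.6, -0.8, -1.3]
width: 15.4
```

```bash
python3 st.py
```

```text
px 3.00 py -0.29 z 128.66 F [-0.5  1.3 -1. ]
px 3.02 py -0.27 z 128.87 F [-0.1 -0.3 -0.7]
rpy [-9.0090e+01 -5.0000e-02  1.0792e+02] t 14.8333 w 15.639466485900703
```

>>> apply_moves([
  [[0, 0.025, 0, 0, 0, 0], [0, 0.025, 0, 0, 0, 0], [0, 0.025, 0, 0, 0, 0], [0, 0.025, 0, 0, 0, 0], [0, 0.025, 0, 0, 0, 0], [0, 0.025, 0, 0, 0, 0], [0, 0.025, 0, 0, 0, 0], [0, 0.025, 0, 0, 0, 0]],
])

```text
clock: 15.5
eef_pos: [501.1, 211.7, 120.2]
tool_rot: [-1.573, -0.001, 1.884]
force: [0.8, 0.9, -0.7]
width: 15.2
```

>>> apply_moves([
  [[0, 0.025, 0, 0, 0, 0], [0, 0.025, 0, 0, 0, 0], [0, 0.025, 0, 0, 0, 0], [0, 0.025, 0, 0, 0, 0], [0, 0.025, 0, 0, 0, 0], [0, 0.025, 0, 0, 0, 0]],
])

```text
clock: 16.0
eef_pos: [501.1, 211.7, 113.5]
tool_rot: [-1.573, -0.001, 1.883]
force: [-0.5, -0.2, -1.1]
width: 15.4
```

```bash
python3 st.py
```

```text
px 3.08 py -0.24 z 113.35 F [-0.  -0.2 -0.3]
px 3.16 py -0.23 z 113.65 F [ 0.2 -0.1 -0.5]
rpy [-9.0100e+01 -5.0000e-02  1.0792e+02] t 16.25 w 15.270816584076947
```

>>> apply_moves([
  [[0, 0.025, 0, 0, 0, 0], [0, 0.025, 0, 0, 0, 0], [0, 0.025, 0, 0, 0, 0], [0, 0.025, 0, 0, 0, 0], [0, 0.025, 0, 0, 0, 0], [0, 0.025, 0, 0, 0, 0], [0, 0.025, 0, 0, 0, 0]],
])

```text
clock: 16.83
eef_pos: [501.4, 211.8, 106.3]
tool_rot: [-1.573, -0.001, 1.883]
force: [0.5, 0.1, -0.0]
width: 15.3
```

```bash
python3 st.py
```

```text
px 3.36 py -0.27 z 106.14 F [-0.4 -0.1 -1. ]
px 3.40 py -0.21 z 106.43 F [-0.   0.7 -0.6]
rpy [-9.0140e+01 -5.0000e-02  1.0791e+02] t 17.0833 w 15.182267255505673
```

Depth is now 24 mm with no force, so gap 2 is the open joint. I keep going slowly.

>>> apply_moves([
  [[0, 0.028, 0, 0.03, 0, 0], [0, 0.028, 0, 0, 0, 0], [0, 0.028, 0, 0, 0, 0], [0, 0.028, 0, 0, 0, 0], [0, 0.028, 0, 0, 0, 0], [0, 0.028, 0, 0, 0, 0], [0, 0.028, 0, 0, 0, 0], [0, 0.028, 0, 0, 0, 0]],
])

```text
clock: 17.75
eef_pos: [501.6, 211.9, 96.9]
tool_rot: [-1.571, -0.001, 1.883]
force: [0.1, -0.4, -0.6]
width: 15.6
```

>>> apply_moves([
  [[0, 0.028, 0, 0, 0, 0], [0, 0.028, 0, 0, 0, 0], [0, 0.028, 0, 0, 0, 0], [0, 0.028, 0, 0, 0, 0], [0, 0.028, 0, 0, 0, 0], [0, 0.028, 0, 0, 0, 0], [0, 0.025, 0, 0, 0, 0]],
])

```text
clock: 18.33
eef_pos: [501.6, 211.9, 88.3]
tool_rot: [-1.571, -0.001, 1.883]
force: [-0.2, 0.4, -0.8]
width: 15.5
```

```bash
python3 st.py
```

```text
px 3.59 py -0.17 z 88.07 F [ 0.1 -0.3 -1.2]
px 3.67 py -0.20 z 88.36 F [ 0.2 -0.1 -1. ]
rpy [-9.001e+01 -6.000e-02  1.079e+02] t 18.5833 w 15.392507434186843
```

>>> apply_moves([
  [[0, 0.025, 0, 0, 0, 0], [0, 0.025, 0, 0, 0, 0], [0, 0.02, 0, 0, 0, 0], [0, 0.015, 0, 0, 0, 0]],
])

```text
clock: 18.92
eef_pos: [501.8, 212.1, 85.9]
tool_rot: [-1.572, -0.0, 1.883]
force: [-1.7, -1.7, 10.8]
width: 15.0
```

```bash
python3 st.py
```

```text
px 3.93 py -0.15 z 85.96 F [-1.3 -1.   5.7]
px 3.92 py -0.20 z 85.93 F [-1.7 -1.3  5.7]
rpy [-9.006e+01 -1.000e-02  1.079e+02] t 19.1667 w 15.295499753986881
```

The shoulder is seated: z is 85.9 with about 6 N. I release and rise.

>>> apply_moves([
  [[0, 0, 0, 0, 0, 0], [0, 0, 0, 0, 0, 0], [0, 0, 0, 0, 0, 0], [0, 0, 0, 0, 0, 0], [0, 0, 0, 0, 0, 0]],
], claw=50)

```text
clock: 19.58
eef_pos: [502.3, 211.9, 86.2]
tool_rot: [-1.573, 0.0, 1.883]
force: [0.7, 0.1, -0.0]
width: 50.0
```

>>> apply_moves([
  [[0, -0.2, 0, 0, 0, 0], [0, -0.3, 0, 0, 0, 0], [0, -0.4, 0, 0, 0, 0], [0, -0.5, 0, 0, 0, 0], [0, -0.5, 0, 0, 0, 0], [0, -0.5, 0, 0, 0, 0], [0, -0.4, 0.2, 0, 0, 0], [0, 0, 0, 0, 0, 0]],
])

```text
clock: 20.25
eef_pos: [493.3, 210.4, 208.3]
tool_rot: [-1.572, -0.001, 1.885]
force: [0.5, -0.3, 0.6]
width: 50.1
```

```bash
python3 st.py; python3 -c "
from h import *
e=cam('side'); save(e,'side5.png',(215,130,335,270),4)"
```

```text
px -4.07 py 0.51 z 207.37 F [0.5 0.6 0.1]
px -5.56 py -0.54 z 203.75 F [ 0.6  0.2 -0.1]
rpy [-8.9740e+01 -2.0000e-02  1.0797e+02] t 20.5 w 49.919221129323326
```

View pics/side5.png

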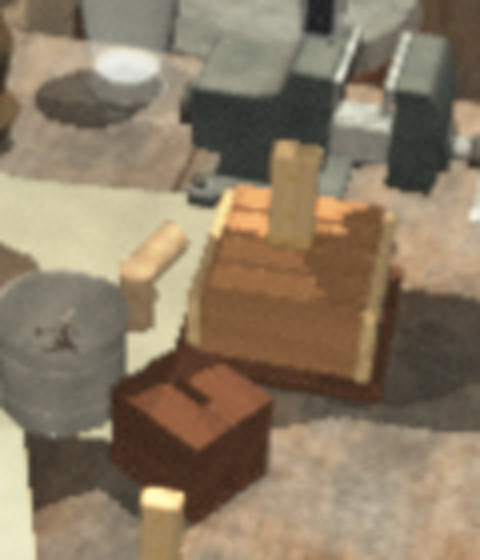

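The feeler stands upright in the middle joint, base at crop (292,243), seated with no blade showing. The gripper is clear, and the corks and tin are where they were.

```bash
python3 -c "
from cell import finish_job
print(finish_job())"
```

```text
the job is handed in; nothing more can be done
None
```

The feeler is standing, let go, in the middle joint (gap_2), which took the blade down to the shoulder. I handed the job in at about 20.5 s of the 58 s allowed; the hand-in gives no verdict.

- **Joints tried:** I drew the larger feeler from its stand and tried gap_3 first. The blade jammed there about 14 mm down, with about 10 N on it, and I drew it out without forcing. I then tried gap_2, which took the whole blade. I did not try gap_1, as the open joint was already found.
- **Forces:** The highest reading at the ends of moves was 11 N, against the 30 N limit.
- **Last checks:** The shoulder met the stave tops about 44.6 mm below the height where the blade tip first touched them, which fits the 45 mm blade. The last side picture shows the feeler upright with no blade showing. The gripper is clear above it. The corks and the nail tin look undisturbed; I judged that by eye and did not measure it.
- **What disagreed:** The two cameras placed the joints about 2 mm apart, which is within their stated accuracy. I settled it by touch. In gap_3 the blade first landed on the stave top and had to be slid about 2.5 mm to find the joint.

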